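Turn the stand mirror so that the camera sees the medicine box

ROBOT

A 7-joint arm with a two-finger parallel gripper is mounted at the origin on a cart in front of the work surface, level with it; the furniture and walls round the work are solid. World frame = base frame: x ahead of the robot, y to its left, z up, the work surface at z = 0. Lengths are in mm, angles in rad, forces in N, time in s.
With the tool pointing down it reaches from about 400 to 925 mm from the base axis. Payload 4.1 kg.
Tool frame: the origin (TCP) lies midway between the tips of the shut fingers; the grasp point (between the pads) lies 19 mm behind it; z points along the fingers, y is the line along which they close (so a half turn about z gives the same grasp; the last joint's range is limited). The gripper opens to 85 mm and grips with 20 to 120 N. Pads are 22 mm wide; open, the fingers measure 114 mm over their backs; the gripper's body (76 mm by 85 mm) begins 54 mm behind the grasp point. The pads swing forward as they close: fully open they stand 13 mm farther back than shut.
Start: joints at [-1.351, 0.398, 0.045, 1.537, -0.019, 1.207, -0.051], TCP at [203.707, 617.29, 231.347] pointing down, gripper open.
Joint ranges: [-2.82, 2.82], [-0.49, 2.23], [-1.37, 1.46], [0, 2.46], [-1.36, 4.5], [0.23, 2], [-2.94, 2.94]. Speed limits (rad/s): [2.57, 2.57, 3.14, 3.14, 3.14, 3.14, 3.14].

INTERFACE

Orientations are given as a unit quaternion [w, x, y, z].
In Python, from workcell import readout, eyes, sign_off gives the robot as it stands.
- The arm moves only by the shell command python3 -m pendant 'ROWS'. ROWS is JSON, a list of rows, each an object with "linear": the shift along the tool's x, y, z each as a share of 0.025 m, from -1 to 1, a list of three; "rot": the turn, a rotation vector about the tool's x, y, z each as a share of 8 degrees, from -1 to 1, a list of three; "fingers": the gripper command: -1 is fully open, 1 is shut, values between are in proportion. In form: [{"linear": [tx, ty, tz], "rot": [rx, ry, rz], "fingers": fingers}, ...]. A call has 1 to 8 rows; each row shifts and turns the commanded pose from where the row before left it, along the tool's axes as they then stand; what a row does not reach is not made up. A row lasts 1/10 s, in which the tool goes at most 50 mm and 8.59 degrees, less where a joint would pass 70% of its speed; a pose out of reach is approached as far as the arm can. A call with a number of a shift or a turn outside -1 to 1 is refused whole. A call with a gripper value outside its range is refused whole. The fingers move at their own pace and stop on an object; the grip force is fixed at half the most. Time passes only in rows, so rows that do not move let the fingers close. It gives the time, the measured TCP pose, the force, the opening and the grip force at its end, in the units of the state.
- readout.get_obs(): the state, without advancing time (a new reading comes with each control period).
- eyes.grab_frame(name): name is "side" or "top" or "wrist"; returns the picture (384x512x3 uint8, blue, green, red); there is no depth.
- eyes.camera_model(name): a dict with "fov_y" (degrees; the focal length in pixels is half the picture's height over the tangent of half this angle, whatever the lens; pixels are square), "cx", "cy" (the principal point, pixels), "cam_to_world" (4x4, takes a point from camera to world coordinates). Camera axes: x right, y down, z forward; pixel columns grow to the right and rows downward; lengths in mm; the calibration is good to about 2 mm. The wrist camera is an equidistant fisheye: a pixel r from the principal point sees the ray r / f radians off the axis. A picture is of the moment at which its call begins: read the wrist's pose just before it. camera_model takes no time and is no camera call; for the wrist camera it gives the pose at the moment of the call.
- sign_off(): hands the job in; it is judged then, once.
The state is a dict: "time": time; "qpos": joint angles; "joint_velocities": joint speeds; "joint_efforts": joint torques, N m; "tcp_pos": TCP position; "eef_rot": TCP orientation; "wrist_force": force on the tool from outside, world axes, zero at the start; "wrist_torque": the same for the moment, N m; "grip_width": finger opening in mm; "grasp_force": force on a finger pad.
Only numpy, scipy, OpenCV 4.12 (cv2) and the standard library are available. Lean on these libraries where they do the work, as an engineer would, in place of code of your own. Each camera call takes 0.05 s, during which the arm holds its last target. There are 200 camera calls.

TASK

Take the hand mirror by its grip out of the white rack and slide it gently, lower edge first and with its mirror glass towards the camera, right down into the slot of the reading stand's turntable. Then turn mirror and turntable together until the camera sees the small medicine box in the middle of the mirror (the geared dark steel pointer under the turntable shows where its reflected gaze goes); the turntable springs back when let go, so finish while still gripping the mirror and holding it steady at that angle. Leave the box and the other things around where they stand.

Things in the scene. Friction and masses are not known exactly. Their poses are not given: they have to be found in the camera images.
- mirror: hand mirror: upright black plate 5 mm thick (x), 70 wide (y), 95 tall, pale mirror glass 62 x 62 mm on its -x face only (+x face plain black); on top a ribbed black grip block 12 mm thick (x), 40 wide (y), 93 to 131 mm above the lower edge. Origin: middle of the lower edge; z up to the grip. 90 g. Starts upright in the rack, lower edge 12 mm above the worktop.
- mirror_grip (a point): the middle of the mirror's grip block, 115 mm above the plate's lower edge, axes as the mirror's
- mirror_front (a point): the middle of the mirror glass, on the plate's -x face, 62 mm above the lower edge
- rack: the fixed white storage rack, 60 x 100 mm foot, with one upright slot 7 mm wide along its y; slot floor 12 mm and slot rim 36 mm above the worktop. Origin: middle of its underside, right under the slot. The mirror stands in it with its axes parallel to the rack's.
- stand: fixed reading stand: aluminium base plate 270 x 96 x 10 mm, turntable at one end, grey camera at the other. Origin: at worktop level under the turntable's upright axis. The camera (46 x 56 mm, top 91 mm above the worktop) is 180 mm from the axis on the -x side, lens 66 mm above the worktop, and looks along the stand's +x at the axis.
- slot_floor (a point): middle of the turntable's slot floor, on the axis, 22 mm above the worktop; turns with the turntable (steel disc 88 mm across); at rest its axes are the stand's. The slot runs along its y: 7 mm wide, 76 long, 26 deep between grey jaws; above, lips slope out to an 18 mm mouth 36 mm above the floor. The mirror goes in with its axes parallel to these, glass to -x.
- turntable (a joint): turn of the turntable in rad: 0 at rest (mirror square to the camera), positive counter-clockwise from above, stops at -1.05 and 1.05; a weak spring, 0.12 N m per rad, draws it back to 0. The mirror can sit about 0.03 rad askew in the slot: this value, not the gripper's angle, tells where the reflection goes.
- sight_axis (a point): hub of the dark steel sight pointer, a thin flat arm just above the base plate, tip 111 mm from the axis. Site on the turntable axis, 10 mm above the worktop; its +x runs along the arm and shows where the camera's gaze goes off the mirror. At turntable 0 it points at the camera (the stand's -x); it is geared to turn about z by twice the turntable's angle, as a reflection does.
- pill_box: the small upright medicine carton that the camera is to see, 24 x 36 mm and 81 mm tall, loose; origin at the middle of its underside. It stands to one side of the stand, left or right, 140 to 210 mm from the turntable's axis; the tablet tube stands on the other side.
- pill_tube: bystander: round upright orange tablet tube with white cap, 34 mm across, 146 mm tall, on the other side of the stand; loose; origin at its underside
- wipes_box: bystander: small white and blue carton 52 x 60 x 57 mm beyond the rack; loose; origin at its underside
- sticker_roll: bystander: roll of white labels lying flat, 69 mm across, 30 mm tall, on the robot's side of the rack; loose; origin at its underside
Not all that is in view belongs to the job. Of the things shaped like the mirror, the black one is meant.

How it is judged (in metres and radians):
On the way, in this order (a step that is already met when the one before it is completed fails the run):
1. the mirror is lifted clear of the rack in the gripper (z of mirror in the frame of rack above 0.045 m and contact force between the fingers and mirror above 1 N), for 0.1 s.
2. the mirror stands fully down in the turntable's slot, glass towards the camera (z of mirror in the frame of slot_floor between -0.003 and 0.005 m and x of mirror in the frame of slot_floor between -0.005 and 0.005 m and y of mirror in the frame of slot_floor between -0.01 and 0.01 m and angle between the z axis of mirror and the z axis of slot_floor, either way round below 0.12 rad and angle between the x axis of mirror and the x axis of slot_floor, either way round below 0.12 rad and x of mirror_front in the frame of slot_floor below 0 m), for 0.2 s.
3. the gripped mirror is turned so that the reflected line of sight meets the medicine box (all of step 2 and y of pill_box in the frame of sight_axis between -0.018 and 0.018 m and x of pill_box in the frame of sight_axis above 0.05 m and contact force between the fingers and mirror above 1 N), for 0.3 s.
At the end, for the whole second after the job is handed in: Mirror fully down in the slot (within 5 mm, in line to 0.12 rad), glass to the camera, still gripped (over 1 N) and still, the reflected line of sight within 18 mm of the medicine box's middle; box within 15 mm of its start and upright, bystanders within 20 mm (all of step 3 and velocity of joint turntable between -0.08 and 0.08 rad/s and distance of pill_box from where it was at the start of the episode below 0.015 m and angle between pill_box's own z axis and vertical below 0.1 rad and distance of each of pill_tube, wipes_box, sticker_roll from where it was at the start of the episode below 0.02 m); the arm keeps its last pose, push and grip.
It fails at once if the medicine box is pushed or tipped (distance of pill_box from where it was at the start of the episode above 0.025 m or angle between pill_box's own z axis and vertical above 0.35 rad).
It fails at once if a bystander is knocked away (distance of any of pill_tube, wipes_box, sticker_roll from where it was at the start of the episode above 0.03 m).
It fails at once if the mirror is pressed hard into the stand (contact force between mirror and stand above 60 N).
It also fails if it takes over 45 s, if anything falls off the work surface, if the arm or the gripper's body presses on something with over 40 N, if the wrist force passes 120 N, or if a joint passes its speed limit or range.

## Working session

There is one attempt and no reset: what is moved stays moved. The work goes in short steps, Python scripts to look and compute and a shell command to move; the robot and the scene stay as the last step left them, time stands still between calls to the robot, and variables do not carry over. Pictures are saved under pics/ and viewed, at most 13 in all, crops included, and the job is handed in when it is done.

```bash
ls; mkdir -p pics
python3 - <<'E'
from workcell import readout, eyes
import cv2, numpy as np
s=readout.get_obs(); print({k:np.round(v,3).tolist() if not isinstance(v,float) else v for k,v in s.items()})
for n in ("side","top"):
    f=eyes.grab_frame(n); cv2.imwrite(f"pics/{n}0.png",f)
    m=eyes.camera_model(n); print(n,m["fov_y"],m["cx"],m["cy"],np.round(m["cam_to_world"],3).tolist())
E
```

```text
pics
{'time': 0.0, 'qpos': [-1.351, 0.399, 0.045, 1.538, -0.019, 1.207, -0.051], 'joint_velocities': [-0.001, 0.0, 0.001, 0.0, 0.0, 0.0, 0.002], 'joint_efforts': [0.0, -47.511, 1.365, -25.423, 0.012, 0.009, -0.0], 'tcp_pos': [203.494, 616.644, 230.252], 'eef_rot': [-0.0, 0.159, 0.987, -0.001], 'wrist_force': [-0.588, -0.221, 0.326], 'wrist_torque': [-0.01, -0.045, 0.014], 'grasp_force': 0.0, 'grip_width': 85.17791600645049}
side 57.83840641533689 251.88719456508335 193.12177901152262 [[1.0, 0.023, -0.012, 508.396], [0.02, -0.406, 0.913, -1059.257], [0.016, -0.913, -0.407, 569.707], [0.0, 0.0, 0.0, 1.0]]
top 43.03544182078422 257.23884532614693 201.95139909746592 [[-0.219, -0.757, 0.616, -486.705], [-0.975, 0.182, -0.124, 235.974], [-0.018, -0.628, -0.778, 1377.832], [0.0, 0.0, 0.0, 1.0]]
```

View pics/side0.png

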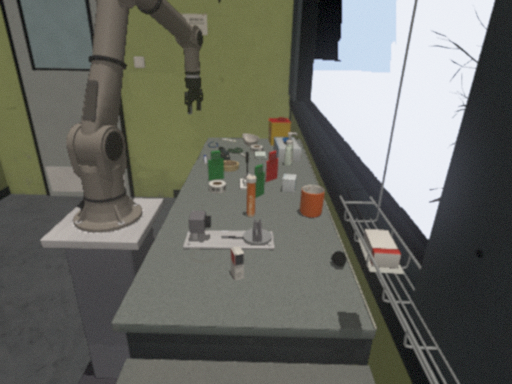

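View pics/top0.png

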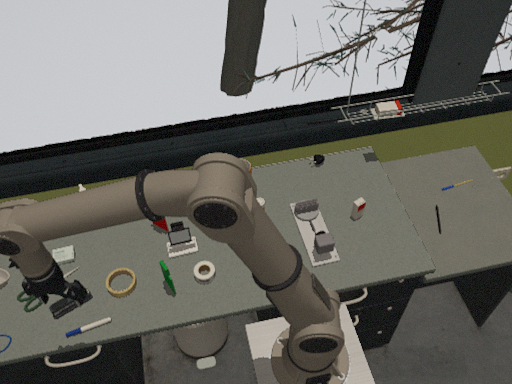

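Run:
```python
import cv2, numpy as np
a=cv2.imread("pics/side0.png")[140:290,170:340]; b=cv2.imread("pics/top0.png")[165:300,100:380]
cv2.imwrite("pics/side0c.png",cv2.resize(a,None,fx=4,fy=4,interpolation=cv2.INTER_CUBIC)[:600])
cv2.imwrite("pics/top0c.png",cv2.resize(b,None,fx=2.85,fy=2.85,interpolation=cv2.INTER_CUBIC))
```

```text
(no output)
```

View pics/side0c.png

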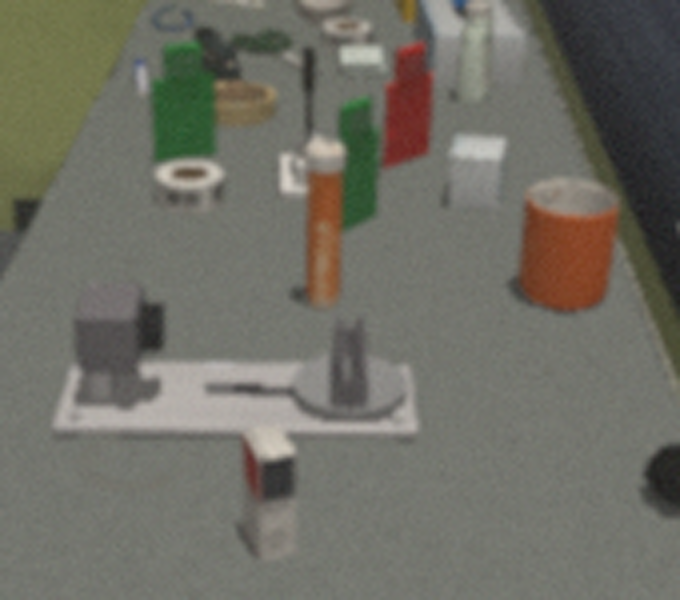

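View pics/top0c.png

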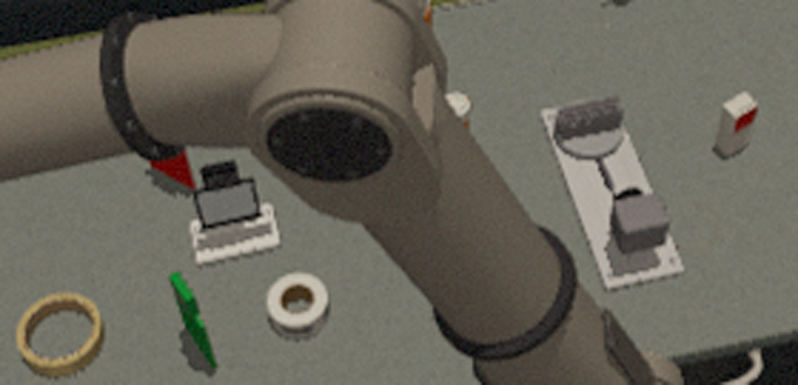

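```bash
cat > h.py <<'E'
import numpy as np, cv2
from workcell import readout, eyes
from scipy.spatial.transform import Rotation as R
def rays(m,px):
    px=np.atleast_2d(np.array(px,float)); f=192/np.tan(np.radians(m["fov_y"]/2))
    d=(px-[m["cx"],m["cy"]])/f
    if m.get("fish"):
        r=np.linalg.norm(d,axis=1)+1e-12; v=np.c_[d*(np.sin(r)/r)[:,None],np.cos(r)]
    else: v=np.c_[d,np.ones(len(d))]
    T=np.array(m["cam_to_world"]); v=v@T[:3,:3].T
    return T[:3,3], v/np.linalg.norm(v,axis=1)[:,None]
def onplane(m,px,z):
    o,v=rays(m,px); return o+v*((z-o[2])/v[:,2])[:,None]
def tri(*mp):
    A=np.zeros((3,3));b=np.zeros(3)
    for m,p in mp:
        o,v=rays(m,p); P=np.eye(3)-np.outer(v[0],v[0]); A+=P;b+=P@o
    return np.linalg.solve(A,b)
def proj(m,X):
    T=np.array(m["cam_to_world"]); c=(np.atleast_2d(X)-T[:3,3])@T[:3,:3]; f=192/np.tan(np.radians(m["fov_y"]/2))
    if m.get("fish"):
        r=np.linalg.norm(c[:,:2],axis=1); d=c[:,:2]/r[:,None]*np.arctan2(r,c[:,2])[:,None]
    else: d=c[:,:2]/c[:,2:]
    return d*f+[m["cx"],m["cy"]]
def model(n):
    m=dict(eyes.camera_model(n)); m["fish"]=(n=="wrist"); return m
E
python3 - <<'E'
from h import *
np.set_printoptions(precision=1,suppress=True)
S,T,W=model("side"),model("top"),model("wrist")
s=lambda u,v:(170+u/4,140+v/4); t=lambda u,v:(100+u/2.85,165+v/2.85)
print("plate side",onplane(S,[s(55,430),s(415,430),s(415,363),s(75,363)],10))
print("plate top",onplane(T,[t(541,108),t(609,288),t(683,268)],10))
print("grip tri",tri((S,s(308,55)),(T,t(220,168))),onplane(T,[t(220,168)],140))
print("rackfoot", onplane(T,[t(198,262),t(278,243)],2),"side",onplane(S,[s(280,192),s(308,194)],0))
print("box",onplane(S,[s(269,437)],81),onplane(T,[t(742,103)],81),onplane(S,[s(272,552)],0))
print("tube",onplane(S,[s(325,148)],146),onplane(T,[t(458,103)],146), onplane(S,[s(322,300)],0))
print("roll",onplane(T,[t(298,298)],30)); print("wipes",onplane(S,[s(478,145)],57))
print(onplane(S,[s(308,85)],100),"red",onplane(S,[s(405,160)],0),"green",onplane(S,[s(360,222)],0))
w=W["cam_to_world"];print(W["fov_y"],W["cx"],W["cy"],np.array(w))
E
```

```text
plate side [[ 301.7 -203.    10. ]
 [ 564.2 -191.1   10. ]
 [ 567.8  -93.7   10. ]
 [ 298.3 -106.6   10. ]]
plate top [[ 564.6  -96.    10. ]
 [ 291.7 -102.7   10. ]
 [ 297.8 -193.4   10. ]]
grip tri [467.5 304.2 137.8] [[465.2 303.9 140. ]]
rackfoot [[440.7 352.9   2. ]
 [445.3 257.6   2. ]] side [[441.4 269.5   0. ]
 [470.7 265.9   0. ]]
box [[ 464.2 -313.5   81. ]] [[ 461.4 -314.4   81. ]] [[ 466.7 -324.4    0. ]]
tube [[491.3  24.5 146. ]] [[489.3  27.2 146. ]] [[490.8  29.8   0. ]]
roll [[348.  245.8  30. ]]
wipes [[643.9 270.2  57. ]]
[[467.8 321.6 100. ]] red [[574.4 367.    0. ]] green [[524.6 198.5   0. ]]
65.70646984690485 255.53437191457857 192.06078456366473 [[  0.3   0.9   0.3 131.2]
 [  1.   -0.3  -0.1 640.9]
 [ -0.    0.3  -1.  372.9]
 [  0.    0.    0.    1. ]]
```

```bash
python3 -m pendant '[{"linear":[0,0,-0.3],"rot":[0,0,1],"fingers":-1},{"linear":[0,0,-0.3],"rot":[0,0,1],"fingers":-1},{"linear":[0,0,-0.3],"rot":[0,0,1],"fingers":-1},{"linear":[0,0,-0.3],"rot":[0,0,1],"fingers":-1},{"linear":[0,0,-0.3],"rot":[0,0,1],"fingers":-1},{"linear":[0,0,-0.3],"rot":[0,0,1],"fingers":-1},{"linear":[0,0,-0.3],"rot":[0,0,1],"fingers":-1},{"linear":[0,0,-0.3],"rot":[0,0,1],"fingers":-1}]'
python3 -m pendant '[{"linear":[0,0,0],"rot":[0,0,0.6],"fingers":-1},{"linear":[0,0,0],"rot":[0,0,0],"fingers":-1}]'
cat >> h.py <<'E'
def go(x,y,z,yaw):
    "tool-frame shift (in rows of 25 mm) and yaw (in units of 8 deg) to a TCP target; yaw = world angle of tool y"
    s=readout.get_obs(); q=s["eef_rot"]; r=R.from_quat([*q[1:],q[0]]); M=r.as_matrix()
    d=M.T@(np.array([x,y,z])-s["tcp_pos"]); c,n=np.cos(yaw),np.sin(yaw)
    G=np.array([[-n,c,0],[c,n,0],[0,0,-1.]])
    rv=R.from_matrix(M.T@G).as_rotvec(degrees=True)
    print("t",round(s["time"],2),"tcp",np.round(s["tcp_pos"],1),"toolY yaw",round(np.arctan2(M[1,1],M[0,1]),4),"tilt",np.round(M[:2,2],4))
    print("lin/25",np.round(d/25,3),"rot/8",np.round(rv/8,3),"F",np.round(s["wrist_force"],1),"w",round(s["grip_width"],1),"gf",round(s["grasp_force"],1))
E
python3 -c "
from h import *
go(467,304,270,0.048)"
```

```text
time: 0.9
tcp_pos: [203.5, 616.9, 291.0]
eef_rot: [0.0, 0.66, 0.751, -0.001]
wrist_force: [-0.7, 1.1, -1.3]
grip_width: 85.3
grasp_force: 0.0
time: 1.1
tcp_pos: [203.6, 617.1, 291.0]
eef_rot: [0.0, 0.689, 0.725, -0.0]
wrist_force: [-0.6, -0.3, -0.1]
grip_width: 85.4
grasp_force: 0.0
t 1.1 tcp [203.6 617.1 291. ] toolY yaw 0.0516 tilt [ 0.0001 -0.0006]
lin/25 [-13.051   9.877   0.849] rot/8 [0.    0.004 0.026] F [-0.6 -0.3 -0.1] w 85.4 gf 0.0
```

```bash
python3 -m pendant '[{"linear":[-0.82,0.62,0],"rot":[0,0,0],"fingers":-1},{"linear":[-0.82,0.62,0],"rot":[0,0,0],"fingers":-1},{"linear":[-0.82,0.62,0],"rot":[0,0,0],"fingers":-1},{"linear":[-0.82,0.62,0],"rot":[0,0,0],"fingers":-1},{"linear":[-0.82,0.62,0],"rot":[0,0,0],"fingers":-1},{"linear":[-0.82,0.62,0],"rot":[0,0,0],"fingers":-1},{"linear":[-0.82,0.62,0],"rot":[0,0,0],"fingers":-1},{"linear":[-0.82,0.62,0],"rot":[0,0,0],"fingers":-1}]'
python3 -m pendant '[{"linear":[-0.82,0.62,0],"rot":[0,0,0],"fingers":-1},{"linear":[-0.82,0.62,0],"rot":[0,0,0],"fingers":-1},{"linear":[-0.82,0.62,0],"rot":[0,0,0],"fingers":-1},{"linear":[-0.82,0.62,0],"rot":[0,0,0],"fingers":-1},{"linear":[-0.82,0.62,0],"rot":[0,0,0],"fingers":-1},{"linear":[-0.82,0.62,0],"rot":[0,0,0],"fingers":-1},{"linear":[-0.5,0.5,0],"rot":[0,0,0],"fingers":-1},{"linear":[0,0,0],"rot":[0,0,0],"fingers":-1}]'
python3 -c "
from h import *
m=model('wrist');f=eyes.grab_frame('wrist');cv2.imwrite('pics/w1.png',f)
import pickle;pickle.dump(m,open('w1.pkl','wb'))
f=eyes.grab_frame('top');cv2.imwrite('pics/top1.png',f)
go(467,304,270,0.048)
print(proj(m,[[467,304,143],[467,304,12],[443,305,12]]))
g=cv2.resize(cv2.imread('pics/w1.png'),(768,576),interpolation=cv2.INTER_CUBIC);cv2.imwrite('pics/w1b.png',g)"
```

```text
time: 1.9
tcp_pos: [336.3, 458.7, 290.8]
eef_rot: [0.0, 0.688, 0.726, -0.0]
wrist_force: [0.6, -0.1, 0.3]
grip_width: 85.2
grasp_force: 0.0
time: 2.7
tcp_pos: [450.1, 327.0, 291.1]
eef_rot: [0.001, 0.69, 0.724, -0.0]
wrist_force: [0.4, 1.1, 0.2]
grip_width: 85.3
grasp_force: 0.0
t 2.8 tcp [447.6 330.3 291. ] toolY yaw 0.0522 tilt [-0.0011  0.0002]
lin/25 [-1.093  0.719  0.837] rot/8 [-0.008 -0.002  0.03 ] F [ 0.4 -1.  -0.9] w 85.2 gf 0.0
[[271.14227298 200.84623583]
 [266.56189153 171.60219894]
 [250.12863825 170.13681339]]
```

View pics/w1b.png

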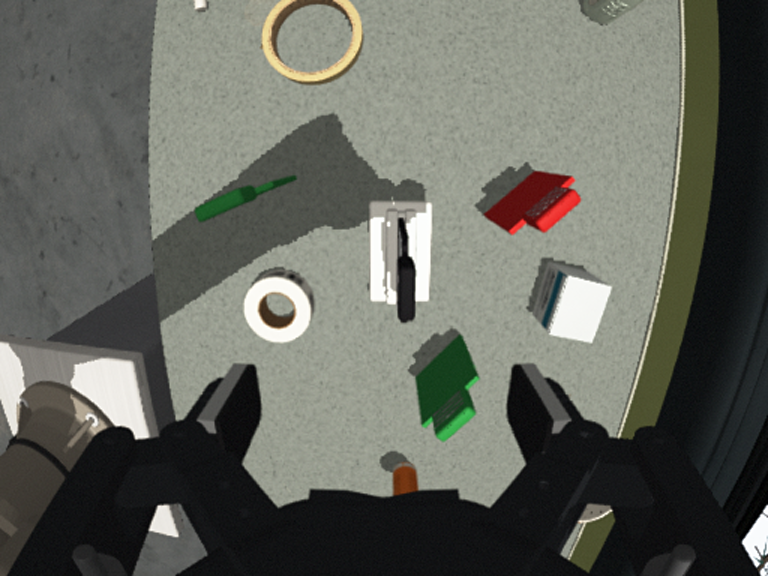

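Run:
```python
from h import *
import pickle
np.set_printoptions(precision=1,suppress=True)
m=pickle.load(open('w1.pkl','rb')); f=cv2.imread('pics/w1.png'); g=f.max(2)
for r in range(138,220,2): print(r," ".join("%3d"%v for v in g[r,242:294:1]))
```

```text
138  84  85  84  88 131 158 171 169 170 170 169 170 169 171 170 172 168 159 161 159 158 159 170 172 172 171 170 172 170 169 170 170 169 167 170 169 170 169 172 170 169 173 237 255 254 235 168 164 156 156 158 157
140  82  80  82  80 119 156 172 172 168 169 170 171 169 170 171 153 125 124 123 122 125 125 130 138 139 140 142 136 121 124 123 121 123 121 135 153 168 169 167 167 168 173 233 255 254 235 163 163 163 162 162 159
142  75  79  82  79 116 155 171 171 171 170 169 170 169 171 172 153 153 169 171 172 169 170 158 142 153 155 156 149 140 160 171 169 170 167 168 207 255 255 255 255 255 253 253 254 254 234 162 161 163 162 162 164
144  85  90  87  84 121 154 169 188 190 188 191 190 192 192 170 150 153 169 169 167 167 169 158 150 168 169 168 166 142 159 169 167 170 185 181 221 255 254 253 253 253 253 253 254 254 237 158 154 156 156 161 159
146  79  86  90  83 143 250 255 255 255 255 254 255 255 255 194 145 154 167 169 169 169 173 150  74  16  13  36 106 114 155 169 207 255 255 254 249 253 253 253 253 253 253 253 254 254 236 151 157 161 161 164 159
148 151 161 160 103 172 249 254 253 253 
[... 6891 characters left out ...]
 160 156 161 162 157 160 160 160 160 160 162 159 163 164 165 163
214 154 157 157 154 156 161 161 161 159 163 162 160 159 159 154 159 162 165 161 160 152 166 162 165 152  71  42  38  45  87 124 129 126 146 148 152 160 159 157 156 149 159 161 163 161 163 163 162 158 154 154 159
216 147 148 160 160 152 153 156 161 169 163 157 144 148 157 159 159 159 157 154 156 163 158 148 158 159 161 161 157 157 157 160 159 159 156 163 164 159 161 154 152 154 156 159 158 150 153 158 154 156 159 159 152
218 152 152 157 167 159 159 159 157 164 162 151 147 149 154 151 162 160 156 159 159 163 164 159 162 158 164 162 164 160 162 166 166 164 161 164 169 173 165 159 157 163 161 159 164 162 163 164 159 158 164 162 154
```

Run:
```python
from h import *
import pickle
np.set_printoptions(precision=1,suppress=True)
m=pickle.load(open('w1.pkl','rb')); f=cv2.imread('pics/w1.png'); g=f.max(2).astype(float)
# subpixel right/left edges of the grip's top face per row
def cross(v,x0,th):
    i=np.where(np.diff(np.sign(v-th))!=0)[0]; return [x0+k+(th-v[k])/(v[k+1]-v[k]) for k in i]
Rr=[];L=[]
for r in range(180,210):
    v=g[r,262:290]; c=cross(v,262,100); 
    L.append((c[0],r)); Rr.append((c[1],r))
for nm,E in (("L",L),("R",Rr)):
    P=onplane(m,E,143)[:,:2]; k=np.polyfit(P[:,1],P[:,0],1); print(nm,P[0],P[-1],"x at mid",np.polyval(k,P[:,1].mean()),"yaw",-np.arctan(k[0]))
print("ends",onplane(m,[(270.5,213.3),(270.5,178.5)],143))
# rack foot corners, white
print("foot",onplane(m,[(246.6,145.5),(246.6,200.3),(286.6,200.3),(287,137)],10))
for z in (8,12,36): 
  e=[]
  for r in range(150,199): e.append((cross(g[r,240:252],240,205)[0],r))
  P=onplane(m,e,z)[:,:2];k=np.polyfit(P[:,1],P[:,0],1);print("foot L yaw",z,-np.arctan(k[0]),P.mean(0))
  e=[]
  for r in range(150,199): e.append((cross(g[r,283:290],283,205)[-1],r))
  P=onplane(m,e,z)[:,:2];k=np.polyfit(P[:,1],P[:,0],1);print("foot R yaw",z,-np.arctan(k[0]),P.mean(0))
```

```text
L [458.6 325.9] [460.8 294.7] x at mid 459.5765748087071 yaw 0.06956842144562832
R [470.9 326.5] [473.  295.3] x at mid 471.8064792185689 yaw 0.0742855481041239
ends [[467.2 290.2 143. ]
 [464.8 327.8 143. ]]
foot [[436.3 340.6  10. ]
 [439.7 257.8  10. ]
 [500.  260.7  10. ]
 [493.4 356.1  10. ]]
foot L yaw 8 0.044817803336879666 [437.9 297.7]
foot R yaw 8 0.03772573895739841 [496.8 300.7]
foot L yaw 12 0.044817803336880783 [438.  298.7]
foot R yaw 12 0.03772573895739549 [496.3 301.7]
foot L yaw 36 0.04481780333688113 [438.4 304.6]
foot R yaw 36 0.03772573895739788 [493.4 307.4]
```

```bash
python3 -c "
from h import *
go(465.7,309,109,0.06)"
```

```text
t 2.8 tcp [447.6 330.3 291. ] toolY yaw 0.0522 tilt [-0.0011  0.0002]
lin/25 [-0.893  0.685  7.277] rot/8 [-0.008 -0.002 -0.056] F [ 0.4 -1.  -0.9] w 85.2 gf 0.0
```

```bash
python3 -m pendant '[{"linear":[-0.45,0.34,0.5],"rot":[0,0,-0.05],"fingers":-1},{"linear":[-0.44,0.34,0.5],"rot":[0,0,0],"fingers":-1},{"linear":[0,0,0.8],"rot":[0,0,0],"fingers":-1},{"linear":[0,0,0.8],"rot":[0,0,0],"fingers":-1},{"linear":[0,0,0.8],"rot":[0,0,0],"fingers":-1},{"linear":[0,0,0.4],"rot":[0,0,0],"fingers":-1},{"linear":[0,0,0],"rot":[0,0,0],"fingers":-1},{"linear":[0,0,0],"rot":[0,0,0],"fingers":-1}]'; python3 -c "
from h import *
go(465.7,309,109,0.06)"
```

```text
time: 3.6
tcp_pos: [466.4, 309.5, 196.9]
eef_rot: [-0.0, 0.686, 0.728, 0.0]
wrist_force: [0.4, -0.4, 0.9]
grip_width: 85.3
grasp_force: 0.0
t 3.6 tcp [466.4 309.5 196.9] toolY yaw 0.0596 tilt [0.0005 0.0008]
lin/25 [-0.023 -0.031  3.515] rot/8 [ 0.004 -0.005 -0.003] F [ 0.4 -0.4  0.9] w 85.3 gf 0.0
```

```bash
python3 -m pendant '[{"linear":[-0.02,-0.03,0.7],"rot":[0,0,0],"fingers":-1},{"linear":[0,0,0.7],"rot":[0,0,0],"fingers":-1},{"linear":[0,0,0.7],"rot":[0,0,0],"fingers":-1},{"linear":[0,0,0.7],"rot":[0,0,0],"fingers":-1},{"linear":[0,0,0.7],"rot":[0,0,0],"fingers":-1},{"linear":[0,0,0],"rot":[0,0,0],"fingers":-1},{"linear":[0,0,0],"rot":[0,0,0],"fingers":0},{"linear":[0,0,0],"rot":[0,0,0],"fingers":0.3}]'
python3 -m pendant '[{"linear":[0,0,0],"rot":[0,0,0],"fingers":0.5},{"linear":[0,0,0],"rot":[0,0,0],"fingers":0.7},{"linear":[0,0,0],"rot":[0,0,0],"fingers":1},{"linear":[0,0,0],"rot":[0,0,0],"fingers":1},{"linear":[0,0,0],"rot":[0,0,0],"fingers":1},{"linear":[0,0,0],"rot":[0,0,0],"fingers":1}]'
python3 -c "
from h import *
go(465.7,309,109,0.06)"
```

```text
time: 4.4
tcp_pos: [466.8, 308.9, 110.4]
eef_rot: [0.0, 0.686, 0.727, 0.002]
wrist_force: [0.2, 0.5, -0.0]
grip_width: 58.9
grasp_force: 0.0
time: 5.0
tcp_pos: [466.3, 308.4, 109.4]
eef_rot: [0.0, 0.686, 0.727, 0.001]
wrist_force: [0.1, 0.3, 4.1]
grip_width: 11.1
grasp_force: 58.8
t 5.0 tcp [466.3 308.4 109.4] toolY yaw 0.0582 tilt [0.0011 0.0009]
lin/25 [ 0.024 -0.023  0.016] rot/8 [ 0.008 -0.006 -0.013] F [0.1 0.3 4.1] w 11.1 gf 58.8
```

```bash
python3 -m pendant '[{"linear":[0,0,-0.3],"rot":[0,0,0],"fingers":1},{"linear":[0,0,-0.6],"rot":[0,0,0],"fingers":1},{"linear":[0,0,-0.9],"rot":[0,0,0],"fingers":1},{"linear":[0,0,-1],"rot":[0,0,0],"fingers":1},{"linear":[0,0,-1],"rot":[0,0,0],"fingers":1},{"linear":[0,0,-1],"rot":[0,0,0],"fingers":1},{"linear":[0,0,-1],"rot":[0,0,0],"fingers":1},{"linear":[0,0,-1],"rot":[0,0,0],"fingers":1}]'
python3 -m pendant '[{"linear":[0,0,-0.4],"rot":[0,0,0],"fingers":1},{"linear":[0,0,0],"rot":[0,0,0],"fingers":1},{"linear":[0,0,0],"rot":[0,0,0],"fingers":1}]'
python3 - <<'E'
from h import *
np.set_printoptions(precision=2,suppress=True)
S,T=model("side"),model("top")
fs=eyes.grab_frame("side");ft=eyes.grab_frame("top");cv2.imwrite("pics/side2.png",fs);cv2.imwrite("pics/top2.png",ft)
go(515,-145,290,0.04)
b=ft[170:300,270:390]; a=fs[215:285,170:290]
cv2.imwrite("pics/c2.png",np.hstack([cv2.resize(a,(400,233),interpolation=2),cv2.resize(b,(400,433),interpolation=2)[:233]]) if 0 else cv2.resize(b,None,fx=4.5,fy=4.5,interpolation=2))
cv2.imwrite("pics/c2s.png",cv2.resize(a,None,fx=6,fy=6,interpolation=2))
E
```

```text
time: 5.8
tcp_pos: [464.8, 307.5, 279.4]
eef_rot: [-0.0, 0.686, 0.727, -0.001]
wrist_force: [0.8, -0.1, -1.0]
grip_width: 10.8
grasp_force: 58.9
time: 6.1
tcp_pos: [464.9, 307.7, 287.5]
eef_rot: [-0.0, 0.686, 0.727, -0.001]
wrist_force: [-0.2, 0.1, -2.5]
grip_width: 11.4
grasp_force: 59.0
t 6.2 tcp [464.8 307.6 287.1] toolY yaw 0.0584 tilt [-0. -0.]
lin/25 [-18.19   0.95  -0.08] rot/8 [-0.02  0.01  0.13] F [-0.4  0.8 -1.3] w 11.1 gf 59.0
```

View pics/c2.png

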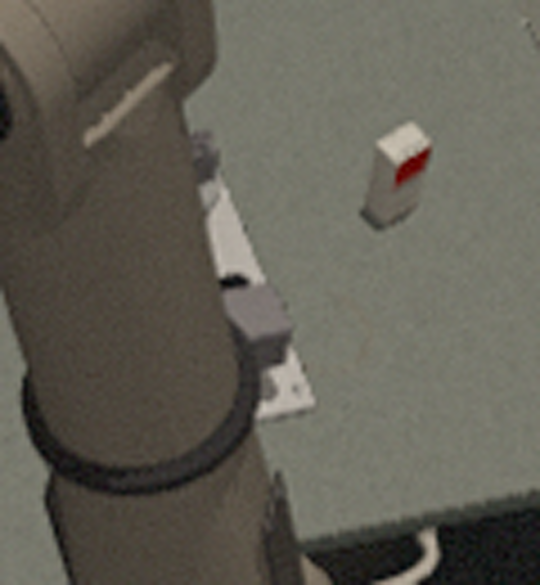

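```bash
python3 -c "
from h import *
go(500,-215,290,0.04)"
python3 -m pendant '[{"linear":[-0.5,0,0],"rot":[0,0,0.13],"fingers":1},{"linear":[-0.9,0.04,-0.05],"rot":[0,0,0],"fingers":1},{"linear":[-0.95,0.04,-0.05],"rot":[0,0,0],"fingers":1},{"linear":[-0.95,0.04,0],"rot":[0,0,0],"fingers":1},{"linear":[-0.95,0.04,0],"rot":[0,0,0],"fingers":1},{"linear":[-0.95,0.04,0],"rot":[0,0,0],"fingers":1},{"linear":[-0.95,0.04,0],"rot":[0,0,0],"fingers":1},{"linear":[-0.95,0.04,0],"rot":[0,0,0],"fingers":1}]'
python3 -m pendant '[{"linear":[-0.95,0.04,0],"rot":[0,0,0],"fingers":1},{"linear":[-0.95,0.04,0],"rot":[0,0,0],"fingers":1},{"linear":[-0.95,0.04,0],"rot":[0,0,0],"fingers":1},{"linear":[-0.95,0.04,0],"rot":[0,0,0],"fingers":1},{"linear":[-0.95,0.04,0],"rot":[0,0,0],"fingers":1},{"linear":[-0.95,0.04,0],"rot":[0,0,0],"fingers":1},{"linear":[-0.95,0.04,0],"rot":[0,0,0],"fingers":1},{"linear":[-0.95,0.04,0],"rot":[0,0,0],"fingers":1}]'
python3 -c "
from h import *
go(500,-215,290,0.04)"
```

```text
t 6.2 tcp [464.8 307.6 287.1] toolY yaw 0.0584 tilt [-0.0025 -0.0021]
lin/25 [-20.951   0.186  -0.077] rot/8 [-0.019  0.014  0.132] F [-0.4  0.8 -1.3] w 11.1 gf 59.0
time: 7.0
tcp_pos: [479.7, 127.4, 291.1]
eef_rot: [-0.0, 0.694, 0.72, -0.0]
wrist_force: [0.1, -0.5, -1.1]
grip_width: 11.1
grasp_force: 59.0
time: 7.8
tcp_pos: [494.3, -61.8, 291.1]
eef_rot: [-0.0, 0.694, 0.72, -0.0]
wrist_force: [-0.1, 0.0, -1.5]
grip_width: 11.3
grasp_force: 59.0
t 7.8 tcp [494.3 -61.8 291.1] toolY yaw 0.0375 tilt [-0.0006  0.0003]
lin/25 [-6.133e+00 -1.000e-03  4.300e-02] rot/8 [-0.004 -0.002 -0.018] F [-0.1  0.  -1.5] w 11.3 gf 59.0
```

```bash
python3 -m pendant '[{"linear":[-0.95,0.04,0],"rot":[0,0,0],"fingers":1},{"linear":[-0.95,0.04,0],"rot":[0,0,0],"fingers":1},{"linear":[-0.95,0.04,0],"rot":[0,0,0],"fingers":1},{"linear":[-0.95,0,0],"rot":[0,0,0],"fingers":1},{"linear":[-0.95,0,0],"rot":[0,0,0],"fingers":1},{"linear":[-0.5,0,0],"rot":[0,0,0],"fingers":1},{"linear":[0,0,0],"rot":[0,0,0],"fingers":1},{"linear":[0,0,0],"rot":[0,0,0],"fingers":1}]'
python3 -c "
from h import *
import pickle
m=model('wrist');f=eyes.grab_frame('wrist');cv2.imwrite('pics/w3.png',f);pickle.dump(m,open('w3.pkl','wb'))
go(500,-215,290,0.04)
cv2.imwrite('pics/w3b.png',cv2.resize(f,(800,600),interpolation=2))"
```

```text
time: 8.6
tcp_pos: [502.8, -190.2, 291.1]
eef_rot: [-0.001, 0.693, 0.72, 0.0]
wrist_force: [-0.3, 0.3, -0.8]
grip_width: 11.4
grasp_force: 59.0
t 8.65 tcp [ 503.3 -189.3  291.1] toolY yaw 0.0398 tilt [-0.0004  0.0012]
lin/25 [-1.022 -0.171  0.043] rot/8 [-0.002 -0.009 -0.001] F [ 0.4  0.5 -1.7] w 11.2 gf 59.0
```

View pics/w3b.png

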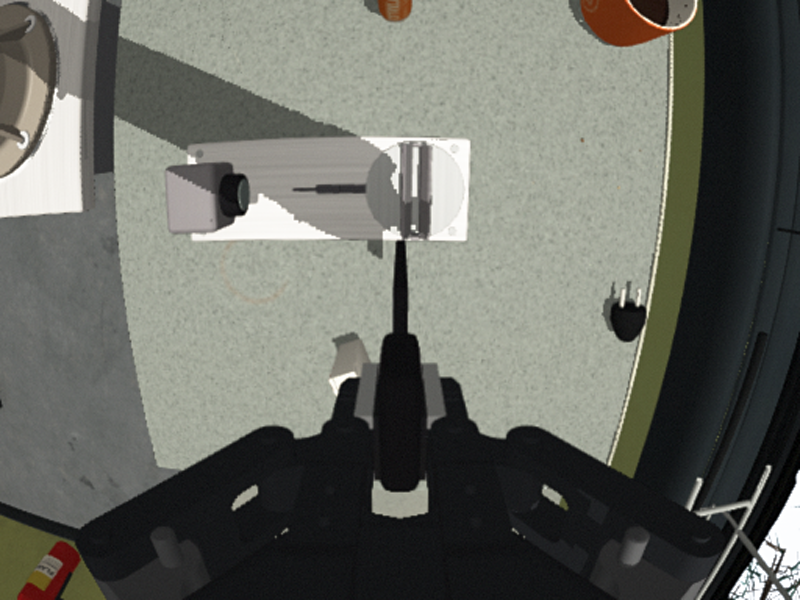

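Run:
```python
from h import *
import pickle
np.set_printoptions(precision=1,suppress=True,linewidth=150)
m=pickle.load(open('w3.pkl','rb')); f=cv2.imread('pics/w3.png'); g=cv2.cvtColor(f,cv2.COLOR_BGR2GRAY)
print("cols",list(range(250,284)))
for r in range(88,158,3): print(r," ".join("%3d"%v for v in g[r,248:304]))
# base plate edges
up=[];lo=[];ri=[]
for c in list(range(240,250))+list(range(284,297)):
    d=np.diff(g[84:94,c].astype(float)); up.append((c,84+d.argmax()+.5))
for c in list(range(160,235))+list(range(278,297)):
    d=np.diff(g[146:160,c].astype(float)); lo.append((c,146+d.argmin()+.5))
for r in range(92,151):
    d=np.diff(g[r,294:306].astype(float)); ri.append((294+d.argmin()+.5,r))
for nm,E,ax in (("up",up,0),("lo",lo,0),("ri",ri,1)):
    P=onplane(m,E,10)[:,:2]; k=np.polyfit(P[:,ax],P[:,1-ax],1); res=P[:,1-ax]-np.polyval(k,P[:,ax]); ok=abs(res)<2.5; k=np.polyfit(P[ok,ax],P[ok,1-ax],1)
    print(nm,"slope",k, "n",ok.sum(),"std",res[ok].std())
print("mirror tip",onplane(m,[(256.6,153.6)],195))
print("pred corners", proj(m,[[503.3,-189.3+35,195]]))
print("slot ends",onplane(m,[(415/1.5625,142/1.5625),(415/1.5625,238/1.5625)],58))
print("lens ctr",onplane(m,[(242/1.5625,193/1.5625)],66))
```

```text
cols [250, 251, 252, 253, 254, 255, 256, 257, 258, 259, 260, 261, 262, 263, 264, 265, 266, 267, 268, 269, 270, 271, 272, 273, 274, 275, 276, 277, 278, 279, 280, 281, 282, 283]
88 243 241 242 242 242 242 242 242 242 242 241 241 241 240 239 239 240 238 238 237 237 237 238 236 234 233 232 227 216 223 219 206 211 205 208 208 206 203 202 205 202 196 195 197 196 195 191 191 189 187 180 170 168 172 172 174
91 251 251 252 252 252 253 196 176 159 142 160 178 194 189 127 119 133 154 161 190 214 178 128 115 149 214 238 249 250 249 253 253 252 252 253 253 253 252 252 252 252 252 252 252 252 252 252 252 252 252 253 254 235 162 163 169
94 245 210 210 228 233 236 238 220 134 123 136 142 114 111 111 130 183 212 213 183 106  85  90  99  96  99 124 149 169 231 235 216 217 229 241 248 252 252 252 249 235 231 233 232 232 238 250 252 252 252 253 253 237 156 160 162
97 237 237 237 237 235 236 239 237 142 114 133 144 114 110 111 136 202 237 238 215 113  82  99  98  97 100 128 155 193 233 237 237 233 236 236 236 230 221 242 252 249 226 208 225 242 251 252 252 252 252 253 251 232 185 173 168
100 127 144 228 
[... 4159 characters left out ...]
 147 146 150 157 163 158 150 149 146 152 157 155 147 146 151 149 148 150 153 156 166 169 172 176 176 180 182 184 185 185 187 188 173 156 160 170 172 172 169
157 163 166 169 169 172  70  16  11  14  14  15  63 169 168 169 171 176 171 167 178 169 172 169 162 159 165 165 167 165 166 159 148 161 166 169 170 169 163 158 164 166 172 171 166 159 161 172 172 166 167 172 169 170 173 175 173
up slope [   0.  -106.3] n 23 std 0.6384673573691669
lo slope [   0.  -198.1] n 91 std 0.4463830888336551
ri slope [ -0.  559.9] n 59 std 0.48941635256557736
mirror tip [[ 501.7 -155.4  195. ]]
pred corners [[258.6 152.3]]
slot ends [[ 511.   -98.5   58. ]
 [ 514.5 -176.7   58. ]]
lens ctr [[ 371.7 -141.5   66. ]]
```

Run:
```python
from h import *
import pickle
m=pickle.load(open('w3.pkl','rb')); f=cv2.imread('pics/w3.png'); g=cv2.cvtColor(f,cv2.COLOR_BGR2GRAY).astype(float)
np.set_printoptions(precision=2,suppress=True,linewidth=150)
up=[];lo=[];ri=[]
for c in list(range(240,250))+list(range(284,297)):
    d=np.diff(g[84:94,c]); up.append((c,84+d.argmax()+.5))
for c in list(range(160,235))+list(range(278,297)):
    d=np.diff(g[146:160,c]); lo.append((c,146+d.argmin()+.5))
for r in range(92,151):
    d=np.diff(g[r,294:306]); ri.append((294+d.argmin()+.5,r))
x0,y0=515,-140
for nm,E,ax in (("up",up,0),("lo",lo,0),("ri",ri,1)):
    P=onplane(m,E,10)[:,:2]-[x0,y0]; k=np.polyfit(P[:,ax],P[:,1-ax],1); res=P[:,1-ax]-np.polyval(k,P[:,ax]); ok=abs(res)<2.5; k=np.polyfit(P[ok,ax],P[ok,1-ax],1)
    print(nm,"slope %.4f at (515,-140): %.1f"%(k[0],k[1]+(y0 if ax==0 else x0)))
# slot: left bright edge (rim z=48) and right edge (floor z=22), wall top at z48
L=[];Q=[];JL=[];JR=[]
for r in list(range(94,125)):
    v=g[r]; 
    i=next(c for c in range(260,268) if v[c]<175<=v[c+1]); L.append((i+(175-v[i])/(v[i+1]-v[i]),r))
    i=next(c for c in range(264,272) if v[c]>175>=v[c+1]); Q.append((i+(v[i]-175)/(v[i]-v[i+1]),r))
    i=next(c for c in range(272,282) if v[c]<190<=v[c+1]); JR.append((i+(190-v[i])/(v[i+1]-v[i]),r))
def fit(E,z,n):
    P=onplane(m,E,z)[:,:2]-[x0,y0]; k=np.polyfit(P[:,1],P[:,0],1); k=np.polyfit(P[:,1],P[:,0],1); print(n,"yaw %.4f x at y=-140: %.2f"%(-k[0],k[1]+x0))
fit(L,48,"slot L");fit(Q,22,"slot R");fit(JR,58,"jaw outer R")
print("mouth L,R (row121)",onplane(m,[(258.4,121),(273.6,121)],58)[:,:2].tolist(), "outer",onplane(m,[(255.5,121),(276,121)],58)[:,0])
# disc extremes (z~22)
print("disc L/R",onplane(m,[(367/1.5625,188/1.5625),(464/1.5625,188/1.5625)],20))
print("jaw y ends z58",onplane(m,[(270,90.5),(270,150.5)],58),"floor/base ends z22",onplane(m,[(270,90.5),(270,150.5)],22)[:,1])
print("pointer tip",onplane(m,[(293/1.5625,188/1.5625)],11))
# mirror lower +y corner columns
print("mirror low corner cols",onplane(m,[(253.3,157),(259.2,157),(253.4,154),(258.8,154)],195))
```

```text
up slope 0.0279 at (515,-140): -91.9
lo slope 0.0244 at (515,-140): -185.5
ri slope -0.0201 at (515,-140): 562.7
slot L yaw 0.0264 x at y=-140: 509.99
slot R yaw 0.0075 x at y=-140: 515.05
jaw outer R yaw 0.0287 x at y=-140: 525.17
mouth L,R (row121) [[503.6506154273705, -136.96601487684882], [522.7174598976684, -136.09318105300878]] outer [500.02 525.74]
disc L/R [[ 471.56 -139.43   20.  ]
 [ 557.56 -135.49   20.  ]]
jaw y ends z58 [[ 516.45  -97.74   58.  ]
 [ 520.03 -174.06   58.  ]] floor/base ends z22 [ -96.13 -179.76]
pointer tip [[ 402.55 -141.07   11.  ]]
mirror low corner cols [[ 499.16 -158.33  195.  ]
 [ 503.96 -158.13  195.  ]
 [ 499.14 -155.84  195.  ]
 [ 503.53 -155.66  195.  ]]
```

```bash
python3 -c "
from h import *
go(513.8,-138,175,0.027)"
```

```text
t 8.65 tcp [ 503.3 -189.3  291.1] toolY yaw 0.0398 tilt [-0.0004  0.0012]
lin/25 [2.028 0.505 4.647] rot/8 [-0.002 -0.009  0.092] F [ 0.4  0.5 -1.7] w 11.2 gf 59.0
```

```bash
python3 -m pendant '[{"linear":[0.5,0.13,0.3],"rot":[0,0,0.09],"fingers":1},{"linear":[0.8,0.2,0.5],"rot":[0,0,0],"fingers":1},{"linear":[0.73,0.175,0.75],"rot":[0,0,0],"fingers":1},{"linear":[0,0,0.8],"rot":[0,0,0],"fingers":1},{"linear":[0,0,0.8],"rot":[0,0,0],"fingers":1},{"linear":[0,0,0.8],"rot":[0,0,0],"fingers":1},{"linear":[0,0,0.65],"rot":[0,0,0],"fingers":1},{"linear":[0,0,0],"rot":[0,0,0],"fingers":1}]'
python3 -m pendant '[{"linear":[0,0,0],"rot":[0,0,0],"fingers":1},{"linear":[0,0,0],"rot":[0,0,0],"fingers":1}]'
python3 -c "
from h import *
import pickle
m=model('wrist');f=eyes.grab_frame('wrist');cv2.imwrite('pics/w4.png',f);pickle.dump(m,open('w4.pkl','wb'))
go(513.8,-138,175,0.027)
print(proj(m,[[512.4,-103,78],[513.3,-103,58]]))
cv2.imwrite('pics/w4b.png',cv2.resize(f[100:340,106:406],None,fx=2.5,fy=2.5,interpolation=2))"
```

```text
time: 9.45
tcp_pos: [513.1, -136.5, 174.2]
eef_rot: [-0.002, 0.697, 0.717, -0.001]
wrist_force: [-0.7, 0.4, -0.5]
grip_width: 11.2
grasp_force: 58.8
time: 9.65
tcp_pos: [515.8, -138.2, 177.4]
eef_rot: [0.001, 0.697, 0.717, 0.001]
wrist_force: [0.0, -0.0, -1.5]
grip_width: 11.3
grasp_force: 58.8
t 9.7 tcp [ 515.8 -138.3  177.4] toolY yaw 0.0281 tilt [0.0022 0.0001]
lin/25 [ 0.015 -0.08   0.097] rot/8 [ 0.016 -0.001  0.008] F [-0.1  0.2 -0.9] w 11.2 gf 58.8
[[253.0716408  152.24571185]
 [254.22110285 148.57138081]]
```

View pics/w4b.png

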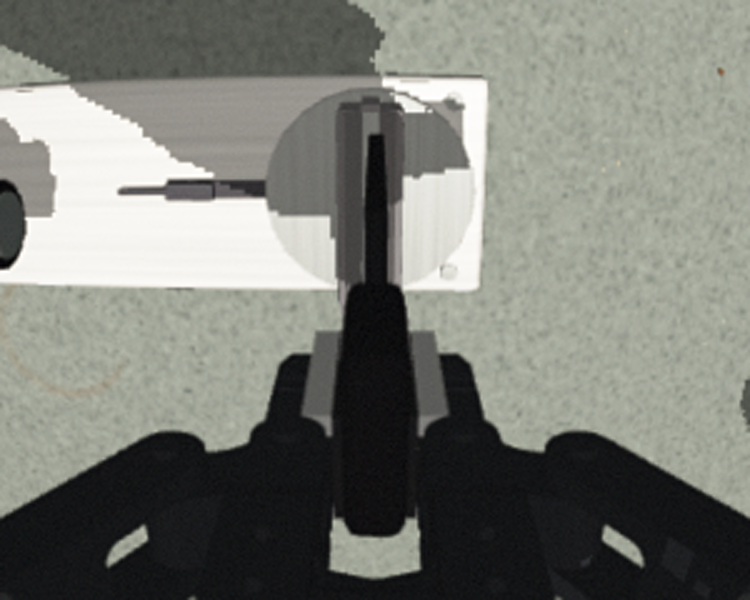

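Run:
```python
from h import *
import pickle
m=pickle.load(open('w4.pkl','rb')); g=cv2.imread('pics/w4.png').max(2)
np.set_printoptions(precision=1,suppress=True,linewidth=200)
print(list(range(236,274)))
for r in range(140,172,3): print(r," ".join("%3d"%v for v in g[r,236:274]))
a=lambda u,v:(106+u/2.5-.3,100+v/2.5-.3)
print("tip z80",onplane(m,[a(376,135)],80),"jaw outer z58",onplane(m,[a(336,150),a(404,150)],58),"slot floor z22",onplane(m,[a(370,102)],22))
print("disc",onplane(m,[a(266,188),a(474,188)],20),"jaw y end top",onplane(m,[a(370,102)],58))
```

```text
[236, 237, 238, 239, 240, 241, 242, 243, 244, 245, 246, 247, 248, 249, 250, 251, 252, 253, 254, 255, 256, 257, 258, 259, 260, 261, 262, 263, 264, 265, 266, 267, 268, 269, 270, 271, 272, 273]
140 113 117 119 115 118 119 115 107 104 102 104 105 105 107  90  68  63  64  65  62  61  69 113 107 107 102 100 121 212 222 241 243 240 237 232 216 181 147
143 116 118 119 117 117  86  68  62  60  62  65  62  60  65  79  90  91  90  89  91  89  89  67  63  66  65  64  65  62  66  76 165 241 239 240 241 240 238
146 115 117 118 116  94  81  84  76  70  69  69  69  65  69  73 110 117 114 118 117 118 100  72  69  69  67  69  71  76  86 107 111 114 111 112 114 113 111
149 116 116 119 115  90  82  83  79  68  67  68  72  72  67  71 110 116 117 115 119 118 104  72  69  70  71  70  70  78  83  81  85 116 117 117 118 114 111
152 115 114 117 113  89  83  81  78  72  67  68  69  69  66  73 108 116 116 110 114 113  99  69  70  70  71  70  69  77  85  84  93 116 114 114 115 117 111
155 116 116 118 115  87  82  82  78  70  67  69  68  70  67  73 111 113  49  15  12   9  17  13  40  69  72  69  69  75  82  85  
[... 332 characters left out ...]
12 110
164 112 114 119 117  96  84  86  78  70  68  72  69  68  70  76 110  86  29  13  18  12  15  14  18  68  71  69  71  79  84  82  91 113 109 114 115 112 109
167 112 115 116 112  96  83  80  79  71  69  67  72  67  67  75 108  69  22  10  15  13  12  15  21  54  67  73  71  80  85  83  97 108 111 114 114 112 113
170 111 112 116 112  94  85  86  80  70  70  67  70  69  69  75 108  48  18  13  16  10  15  12  18  37  67  69  71  80  79  86 146 176 175 178 122 110 122
tip z80 [[ 514.9 -103.8   80. ]] jaw outer z58 [[ 500.9 -113.4   58. ]
 [ 525.3 -112.7   58. ]] slot floor z22 [[ 512.6 -100.3   22. ]]
disc [[ 470.2 -137.7   20. ]
 [ 557.1 -135.1   20. ]] jaw y end top [[512.6 -95.8  58. ]]
```

```bash
python3 -m pendant '[{"linear":[0,-0.08,0],"rot":[0,0,0],"fingers":1},{"linear":[0,0,0.3],"rot":[0,0,0],"fingers":1},{"linear":[0,0,0.3],"rot":[0,0,0],"fingers":1},{"linear":[0,0,0],"rot":[0,0,0],"fingers":1},{"linear":[0,0,0],"rot":[0,0,0],"fingers":1}]'
python3 -c "
from h import *
go(513.8,-138,119.4,0.027)"
```

```text
time: 10.2
tcp_pos: [512.7, -138.4, 160.8]
eef_rot: [-0.0, 0.697, 0.717, -0.0]
wrist_force: [-0.3, 0.2, -1.5]
grip_width: 11.2
grasp_force: 59.0
t 10.2 tcp [ 512.7 -138.4  160.8] toolY yaw 0.0274 tilt [-0.001   0.0001]
lin/25 [0.015 0.047 1.657] rot/8 [-0.007 -0.001  0.003] F [-0.3  0.2 -1.5] w 11.2 gf 59.0
```

```bash
python3 -m pendant '[{"linear":[0,0.03,0.2],"rot":[0,0,0],"fingers":1},{"linear":[0,0,0.2],"rot":[0,0,0],"fingers":1},{"linear":[0,0,0.1],"rot":[0,0,0],"fingers":1},{"linear":[0,0,0],"rot":[0,0,0],"fingers":1}]'
python3 -c "
from h import *
go(513.8,-138,119.4,0.027)"
python3 -m pendant '[{"linear":[0,0,0.15],"rot":[0,0,0],"fingers":1},{"linear":[0,0,0.15],"rot":[0,0,0],"fingers":1},{"linear":[0,0,0],"rot":[0,0,0],"fingers":1}]'
python3 -c "
from h import *
go(513.8,-138,119.4,0.027)"
```

```text
time: 10.6
tcp_pos: [513.4, -138.3, 148.2]
eef_rot: [-0.0, 0.697, 0.717, -0.0]
wrist_force: [-0.1, -0.2, -1.5]
grip_width: 11.3
grasp_force: 59.0
t 10.6 tcp [ 513.4 -138.3  148.2] toolY yaw 0.0276 tilt [-0.001   0.0001]
lin/25 [0.011 0.018 1.153] rot/8 [-0.007 -0.001  0.004] F [-0.1 -0.2 -1.5] w 11.3 gf 59.0
time: 10.9
tcp_pos: [513.3, -138.3, 140.7]
eef_rot: [-0.0, 0.697, 0.717, -0.0]
wrist_force: [1.0, 0.4, -0.3]
grip_width: 11.3
grasp_force: 59.0
t 10.9 tcp [ 513.3 -138.3  140.7] toolY yaw 0.0275 tilt [-0.001   0.0002]
lin/25 [0.01  0.019 0.852] rot/8 [-0.007 -0.002  0.004] F [ 1.   0.4 -0.3] w 11.3 gf 59.0
```

```bash
python3 -m pendant '[{"linear":[0,0.02,0.15],"rot":[0,0,0],"fingers":1},{"linear":[0,0,0.15],"rot":[0,0,0],"fingers":1},{"linear":[0,0,0.15],"rot":[0,0,0],"fingers":1},{"linear":[0,0,0],"rot":[0,0,0],"fingers":1}]'
python3 -c "
from h import *
go(513.8,-138,119.4,0.027)"
python3 -m pendant '[{"linear":[0,0,0.12],"rot":[0,0,0],"fingers":1},{"linear":[0,0,0.1],"rot":[0,0,0],"fingers":1},{"linear":[0,0,0.06],"rot":[0,0,0],"fingers":1},{"linear":[0,0,0],"rot":[0,0,0],"fingers":1}]'
python3 -c "
from h import *
go(513.8,-138,119.4,0.027)"
```

```text
time: 11.3
tcp_pos: [513.8, -138.3, 129.4]
eef_rot: [-0.001, 0.697, 0.717, -0.0]
wrist_force: [0.1, 0.0, -2.1]
grip_width: 11.3
grasp_force: 59.0
t 11.3 tcp [ 513.8 -138.3  129.4] toolY yaw 0.0275 tilt [-0.0012  0.0002]
lin/25 [0.01  0.001 0.398] rot/8 [-0.009 -0.002  0.004] F [ 0.1  0.  -2.1] w 11.3 gf 59.0
time: 11.7
tcp_pos: [514.1, -138.4, 122.8]
eef_rot: [-0.0, 0.697, 0.717, -0.0]
wrist_force: [0.1, -0.2, -1.2]
grip_width: 11.2
grasp_force: 59.0
t 11.7 tcp [ 514.1 -138.4  122.8] toolY yaw 0.0275 tilt [-0.0004  0.0001]
lin/25 [ 0.015 -0.011  0.135] rot/8 [-0.003 -0.001  0.003] F [ 0.1 -0.2 -1.2] w 11.2 gf 59.0
```

Nearly down; feel for the floor in small steps.

```bash
for i in 1 2; do python3 -m pendant '[{"linear":[0,0,0.06],"rot":[0,0,0],"fingers":1},{"linear":[0,0,0],"rot":[0,0,0],"fingers":1}]' | grep -E "tcp|wrist"; done
python3 -m pendant '[{"linear":[0,0,0.04],"rot":[0,0,0],"fingers":1},{"linear":[0,0,0],"rot":[0,0,0],"fingers":1}]' | grep -E "tcp|wrist"
```

```text
tcp_pos: [514.2, -138.4, 121.4]
wrist_force: [-0.4, -0.7, -1.7]
tcp_pos: [514.2, -138.3, 119.9]
wrist_force: [0.5, 0.7, -1.5]
tcp_pos: [514.5, -138.5, 119.4]
wrist_force: [-0.2, -0.1, 2.9]
```

```bash
python3 -m pendant '[{"linear":[0,0,0.02],"rot":[0,0,0],"fingers":1},{"linear":[0,0,0],"rot":[0,0,0],"fingers":1},{"linear":[0,0,0],"rot":[0,0,0],"fingers":1}]' | grep -E "tcp|wrist"
python3 - <<'E'
from h import *
S=model("side");T=model("top");fs=eyes.grab_frame("side");ft=eyes.grab_frame("top");cv2.imwrite("pics/side5.png",fs);cv2.imwrite("pics/top5.png",ft)
go(514.2,-138.4,119.4,0.627)
a=cv2.resize(fs[205:285,170:290],None,fx=5,fy=5,interpolation=2)
cv2.imwrite("pics/c5.png",a)
E
```

```text
tcp_pos: [514.6, -138.6, 119.4]
wrist_force: [-2.8, 0.4, 6.4]
t 12.7 tcp [ 514.6 -138.6  119.4] toolY yaw 0.0275 tilt [0.0008 0.0004]
lin/25 [ 0.007 -0.017 -0.001] rot/8 [ 6.000e-03 -1.000e-03 -4.294e+00] F [-1.2  0.7  6.4] w 11.2 gf 60.1
```

View pics/c5.png

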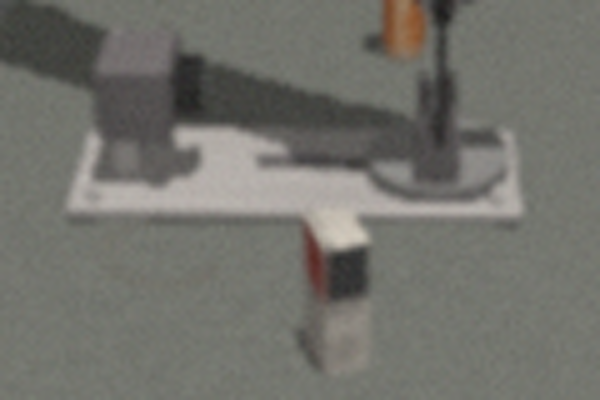

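Run:
```python
from h import *
np.set_printoptions(precision=1,suppress=True)
S,T=model("side"),model("top")
a=(237.2,250.2);b=(359.6,202.0)
print(onplane(S,[a],81),onplane(T,[b],81),tri((S,a),(T,b)))
# silhouette check in side: box blob corners bottom
print("base side",onplane(S,[(170+317/5,205+368/5),(170+368/5,205+372/5)],0), onplane(T,[(270+385/4.5,170+228/4.5),(270+415/4.5,170+205/4.5)],0))
for B in ((463,-314),(461,-316),(465,-312)):
    d=np.array(B)-[513.5,-138.5]; ang=np.arctan2(d[1],d[0])%(2*np.pi); print(B,np.hypot(*d),"theta",(ang-np.pi-0.026)/2)
```

```text
[[ 464.4 -317.8   81. ]] [[ 458.5 -310.6   81. ]] [ 463.  -312.3   76.6]
base side [[ 455.  -327.3    0. ]
 [ 481.5 -329.5    0. ]] [[ 441.2 -301.7    0. ]
 [ 457.1 -332.3    0. ]]
(463, -314) 182.6211926365612 theta 0.6323081319191876
(461, -316) 185.10132360412769 theta 0.6286102480072245
(465, -312) 180.15132527961043 theta 0.6361076241138849
```

```bash
python3 -c "
from h import *
print(np.round(readout.get_obs()['qpos'],2))"
python3 -m pendant '[{"linear":[0,0,0],"rot":[0,0,-0.3],"fingers":1},{"linear":[0,0,0],"rot":[0,0,-0.4],"fingers":1},{"linear":[0,0,0],"rot":[0,0,-0.4],"fingers":1},{"linear":[0,0,0],"rot":[0,0,-0.4],"fingers":1},{"linear":[0,0,0],"rot":[0,0,-0.4],"fingers":1},{"linear":[0,0,0],"rot":[0,0,-0.4],"fingers":1},{"linear":[0,0,0],"rot":[0,0,0],"fingers":1}]'
python3 -c "
from h import *
go(514.2,-138.4,119.4,0.658)"
```

```text
[-0.41  0.39  0.74  1.95 -0.33  0.92  0.52]
time: 13.4
tcp_pos: [514.4, -138.5, 119.3]
eef_rot: [-0.0, 0.573, 0.819, 0.0]
wrist_force: [-2.0, 0.6, 6.7]
grip_width: 11.3
grasp_force: 59.9
t 13.4 tcp [ 514.4 -138.5  119.3] toolY yaw 0.3493 tilt [0.0003 0.0007]
lin/25 [ 0.007 -0.004 -0.002] rot/8 [ 0.005 -0.003 -2.211] F [-2.   0.6  6.7] w 11.3 gf 59.9
```

```bash
python3 -m pendant '[{"linear":[0,0,0],"rot":[0,0,-0.4],"fingers":1},{"linear":[0,0,0],"rot":[0,0,-0.4],"fingers":1},{"linear":[0,0,0],"rot":[0,0,-0.4],"fingers":1},{"linear":[0,0,0],"rot":[0,0,-0.4],"fingers":1},{"linear":[0,0,0],"rot":[0,0,-0.4],"fingers":1},{"linear":[0,0,0],"rot":[0,0,-0.25],"fingers":1},{"linear":[0,0,0],"rot":[0,0,0],"fingers":1},{"linear":[0,0,0],"rot":[0,0,0],"fingers":1}]'
python3 - <<'E'
from h import *
import pickle
go(514.2,-138.4,119.4,0.658)
m=model('wrist');f=eyes.grab_frame('wrist');cv2.imwrite('pics/w6.png',f);pickle.dump(m,open('w6.pkl','wb'))
fs=eyes.grab_frame("side");cv2.imwrite("pics/side6.png",fs);ft=eyes.grab_frame("top");cv2.imwrite("pics/top6.png",ft)
S=model("side"); d=np.array([463,-314])-[513.5,-138.5]; d=d/np.hypot(*d)
print("pointer tip should be at wrist,side,top",[proj(x,[[513.5+111*d[0],-138.5+111*d[1],12]]).round(1) for x in (m,S,model("top"))], [proj(x,[[513.5+44*d[0],-138.5+44*d[1],12]]).round(1) for x in (m,S)])
a=cv2.resize(fs[205:285,170:290],None,fx=5,fy=5,interpolation=2); b=cv2.resize(f[60:260,100:420],None,fx=1.25,fy=1.25,interpolation=2)
b=b[:,:]; cv2.imwrite("pics/c6.png",np.hstack([cv2.resize(f,(400,300)),np.zeros((300,0,3),np.uint8)]) if 0 else np.vstack([cv2.resize(a,(480,320)),b[:250,:400].copy() if b.shape[1]==480 else cv2.resize(b,(480,280))]))
E
```

```text
time: 14.2
tcp_pos: [514.3, -138.6, 119.4]
eef_rot: [-0.0, 0.439, 0.899, 0.0]
wrist_force: [-2.1, 0.7, 7.0]
grip_width: 11.4
grasp_force: 60.0
t 14.2 tcp [ 514.3 -138.6  119.4] toolY yaw 0.6622 tilt [0.0002 0.0006]
lin/25 [ 0.009  0.004 -0.002] rot/8 [ 0.004 -0.003  0.03 ] F [-2.1  0.7  7. ] w 11.4 gf 60.0
pointer tip should be at wrist,side,top [array([[164.1, 253.4]]), array([[245.4, 256.8]]), array([[336.8, 212.4]])] [array([[215.9, 217.4]]), array([[252.4, 244.5]])]
```

View pics/c6.png

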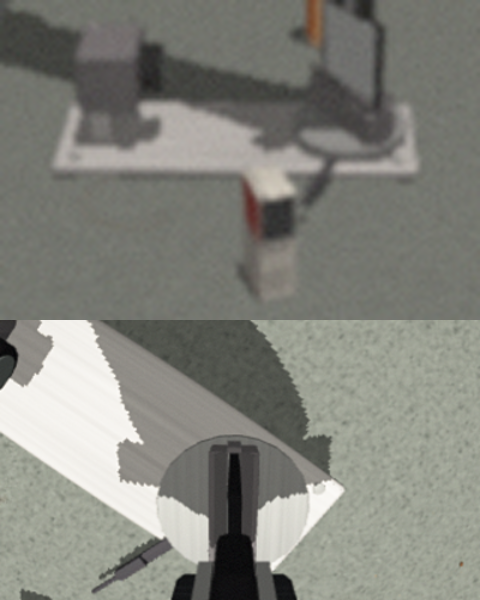

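```bash
python3 - <<'E'
from h import *
import pickle
m=pickle.load(open('w6.pkl','rb')); f=cv2.imread('pics/w6.png'); g=f.max(2)
mask=np.zeros(g.shape,np.uint8); mask[218:257,155:212]=(g[218:257,155:212]<112)
n,l,st,c=cv2.connectedComponentsWithStats(mask); i=1+st[1:,4].argmax(); print(st[i],c[i].round(1))
ys,xs=np.where(l==i); P=onplane(m,np.c_[xs,ys],12)[:,:2]
q=P.mean(0); u=np.linalg.svd(P-q)[2][0]; u=u if u[1]<0 else -u
A=np.array([513.5,-138.5]); print("width",(abs((P-q)@[-u[1],u[0]])).max(),"tip dist",((P-A)@u).max(),"line passes axis by",np.cross(u,A-q))
for B in ((463,-314),(461,-316),(464,-312)):
    for a in (A,):
        t=((P-a)@u).argmax(); v=P[t]-a; v=(q-a)/np.linalg.norm(q-a); print("pointer ang",np.degrees(np.arctan2(v[1],v[0])),"dir ang",np.degrees(np.arctan2(u[1],u[0])),"box ang",np.degrees(np.arctan2(*(np.array(B)-a)[::-1])),"y off",np.cross(v,np.array(B)-a), np.cross(u,np.array(B)-a))
# box in the same wrist view
w=proj(m,[[463,-314,81],[463,-314,0]]);print(w)
E
python3 - <<'E'
import cv2
f=cv2.imread('pics/w6.png'); cv2.imwrite('pics/w6c.png',cv2.resize(f[190:384,60:300],None,fx=3,fy=3,interpolation=2))
E
```

```text
[161 218  51  37 578] [189.1 232.5]
width 7.241706927042532 tip dist 114.23700004522493 line passes axis by 3.1031855243629423
pointer ang -108.20487363677982 dir ang -105.83327548105053 box ang -106.0531351111184 y off 6.8567126114482875 -0.7007659143792822
pointer ang -108.20487363677982 dir ang -105.83327548105053 box ang -106.47688139368798 y off 5.581653096244175 -2.0792072637784216
pointer ang -108.20487363677982 dir ang -105.83327548105053 box ang -105.92358555575893 y off 7.181826646087522 -0.2843842649432986
[[ 93.96036584 323.95059356]
 [124.16945919 278.08939859]]<stdin>:8: DeprecationWarning: Arrays of 2-dimensional vectors are deprecated. Use arrays of 3-dimensional vectors instead. (deprecated in NumPy 2.0)
<stdin>:11: DeprecationWarning: Arrays of 2-dimensional vectors are deprecated. Use arrays of 3-dimensional vectors instead. (deprecated in NumPy 2.0)
```

View pics/w6c.png

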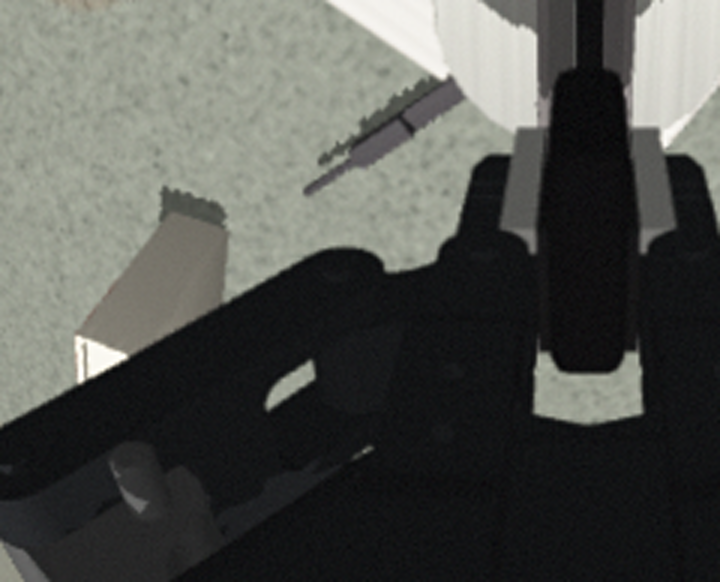

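Run:
```python
from h import *
import pickle
np.set_printoptions(precision=1,suppress=True)
m=pickle.load(open('w6.pkl','rb')); c=lambda u,v:(60+(u-1)/3,190+(v-1)/3)
P=onplane(m,[c(306,192),c(330,178),c(405,126),c(455,94)],13)[:,:2]; print(P)
A=np.array([513.5,-138.5])
for p in P: print(np.hypot(*(p-A)),np.degrees(np.arctan2(*(p-A)[::-1])))
u=P[0]-P[3]; print("dir",np.degrees(np.arctan2(u[1],u[0])))
B=onplane(m,[c(167,212),c(228,235)],0)[:,:2]; print("base face",B,np.hypot(*(B[1]-B[0])))
e=(B[1]-B[0])/np.hypot(*(B[1]-B[0])); n=np.array([-e[1],e[0]]); n=n if n[1]<0 else -n
print("top corner",onplane(m,[c(76,335)],81))
for h in (12,18): 
    C=B.mean(0)+n*h; print("centre",C,"ang",np.degrees(np.arctan2(*(C-A)[::-1])))
```

```text
[[ 481.  -246.5]
 [ 484.6 -236.4]
 [ 493.8 -204.8]
 [ 499.9 -186. ]]
112.75662287529434 -106.77193238647008
102.1060132941672 -106.42489520107071
69.13843745300507 -106.56427101588014
49.36630545003802 -105.94899684011638
dir -107.41270744464424
base face [[ 444.  -299.8]
 [ 467.6 -291.5]] 25.034775842538867
top corner [[ 445.8 -293.7   81. ]]
centre [ 459.8 -307. ] ang -107.6899678861666
centre [ 461.8 -312.6] ang -106.54735379069017
```

```bash
python3 -m pendant '[{"linear":[0,0,0],"rot":[0,0,0],"fingers":1},{"linear":[0,0,0],"rot":[0,0,0],"fingers":1},{"linear":[0,0,0],"rot":[0,0,0],"fingers":1},{"linear":[0,0,0],"rot":[0,0,0],"fingers":1},{"linear":[0,0,0],"rot":[0,0,0],"fingers":1}]' && python3 -c "
from workcell import sign_off
print(sign_off())"
```

```text
time: 14.85
tcp_pos: [514.2, -138.6, 119.4]
eef_rot: [-0.0, 0.439, 0.899, 0.0]
wrist_force: [-1.5, 1.0, 7.0]
grip_width: 10.9
grasp_force: 60.0
the job is handed in; nothing more can be done
None
```

I handed the job in at 14.9 s: the black mirror is down in the turntable slot, glass to the camera, and still gripped. It is turned about 0.63 rad, and the pointer's bearing in the last picture matched the medicine box's to within about 1°. The sign-off returned no verdict.

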